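# Shim the rocking counting scale

## Task

The counting scale on the assembly bench rocks, because its front left foot (as the robot sees it) is too short and hangs clear of the bench. With the fingertips, push the loose wedge shim along the bench, thin end first, under that foot until that corner has been raised and the scale stands level and can rock no more, and leave the wedge there. Only push the wedge, never pick it up; keep the robot off the scale, and leave the flat spacer and everything else where they are.

Things in the scene. Friction and masses are not known exactly. Their poses are not given: they have to be found in the camera images.
- scale: white counting scale, 3 kg, 230 (x) x 210 (y) mm, body 26 to 60 mm above the bench, pan with parts tray up to 90 mm, rear display pod to 135 mm. Origin: on the bench under its centre; this frame stays level. x points from its front (robot side, front face at x = -115 mm) to its rear, y to its left. Feet at x = +-95, y = +-85 mm; front right and rear left ones are fixed to the bench.
- rock (a joint): rocking angle (rad) of the scale's upper body about the line through its front right and rear left feet: 0 = level, rear right foot down on the bench, a hard stop; 0.051 = front left corner sunk onto a stop pin under the body, as at the start. Its own weight, no spring, puts about 2 N (+-30 %) on the front left foot.
- short_foot (a point): lowest point of the short front left foot, a black rubber ball of 24 mm diameter on a thin steel stem, 20 mm behind the scale's front face. About 3.5 mm above the bench with the corner sunk, 10 mm when the scale is level. Its axes are those of the rocking upper body.
- wedge: loose grey wedge shim, 100 mm long (x), 30 mm wide (y), 70 g; top slopes evenly from 22 mm at the ribbed heel (-x end, upright face) to 2 mm at the toe (+x end, starts turned roughly to the scale). Origin: centre of its underside, x to the toe. Under the foot it slides at 4 to 18 N of push; level comes with its toe 40 mm past the foot, where it jams; it does not slip back.
- spacer: loose grey plastic flat square spacer plate, 60 x 60 x 12 mm, not needed. Origin: centre of its underside. It and the wedge lie one on the left, one on the right, in front of the scale.
- vial_left: clear glass vial with gold cap, 30 mm diameter, 72 mm high, stands left of the scale; origin: centre of its underside
- vial_right: the same vial, stands right of the scale; origin: centre of its underside
- jar: white cream jar with gold lid, 52 mm diameter, 45 mm high; origin: centre of its underside
- tape: cardboard-coloured ring of tape lying flat, 90 mm outer diameter, 22 mm high; origin: centre of its underside
- screwdriver: screwdriver lying on the bench to the left, 170 mm long; origin: middle of its underside

How it is judged:
At the end, for the whole second after the job is handed in: The wedge lies still on the bench with its middle within 50 mm of the short foot, carries the short foot (over 0.8 N), and the scale is level: rocking angle under 0.010 rad (the foot within 1.3 mm of its level height) (value of joint rock below 0.01 rad and contact force between wedge and scale above 0.8 N and horizontal distance between wedge and short_foot below 0.05 m and height (world z) of wedge below 0.004 m and linear speed of wedge below 0.01 m/s and velocity of joint rock between -0.02 and 0.02 rad/s); the robot touches nothing.
It fails at once if the wedge is lifted off the bench (over 12 mm) or tipped up (height (world z) of wedge above 0.012 m or angle between wedge's own z axis and vertical above 0.35 rad).
It fails at once if the robot pushes or lifts the scale itself (over 2 N) (contact force between any of the fingers, the arm and scale above 2 N).
It fails at once if the flat spacer is moved over 30 mm or lifted (distance of spacer from where it was at the start of the episode above 0.03 m or height (world z) of spacer above 0.012 m).
It fails at once if a vial, the jar, the tape or the screwdriver is moved over 30 mm (distance of any of vial_left, vial_right, jar, tape, screwdriver from where it was at the start of the episode above 0.03 m).
It also fails if it takes over 54 s, if anything falls off the work surface, if the arm or the gripper's body presses on something with over 40 N, if the wrist force passes 120 N, or if a joint passes its speed limit or range.

## Robot

A 7-joint arm with a two-finger parallel gripper is mounted at the origin on the work surface. World frame = base frame: x ahead of the robot, y to its left, z up, the work surface at z = 0. Lengths are in m, angles in rad, forces in N, time in s.
With the tool pointing down it reaches from about 0.425 to 0.875 m from the base axis. Payload 8.4 kg.
Tool frame: the origin (TCP) lies at the very end of the fingers, on their centre line; the grasp point (between the pads) lies 19 mm behind it; z points along the fingers, y is the line along which they close (so a half turn about z gives the same grasp; the last joint's range is limited). The gripper opens to 87 mm and grips with 3 to 60 N. Pads are 19 mm wide; open, the fingers measure 117 mm over their backs; the gripper's body (75 mm by 190 mm) begins 51 mm behind the grasp point.
Start: joints at [-1.319, 0.333, 0.04, 1.465, -0.013, 1.343, -0.059], TCP at [0.223, 0.61, 0.223] pointing down, gripper open.
Joint ranges: [-2.58, 2.58], [-0.38, 2.09], [-1.3, 1.39], [0.25, 2.4], [-1.5, 4.64], [0.08, 2.09], [-2.65, 2.65]. Speed limits (rad/s): [2.22, 2.22, 2.79, 2.79, 3.14, 3.14, 3.14].

## Interface

Orientations are given as a unit quaternion [x, y, z, w].
In Python, from plant import robot, grab_frame, get_calibration gives the robot as it stands.
- The arm moves only by the tool jog_arm, never from a script. Its argument "steps" is a list of rows, each a list of 2 entries, a list of its own where there are three numbers: the shift along the tool's x, y, z in mm, then the turn, a rotation vector about the tool's x, y, z in rad. A call has 1 to 12 rows; each row shifts and turns the commanded pose from where the row before left it, along the tool's axes as they then stand; what a row does not reach is not made up. A row lasts 1/8 s, in which the tool goes at most 62.5 mm and 10.7 degrees, less where a joint would pass 70% of its speed; a pose out of reach is approached as far as the arm can. A call with a gripper value outside its range is refused whole. "claw" is the gripper command: -1 is fully open, 1 is shut, values between are in proportion, set as the call begins (left out, the last holds). The fingers move at their own pace and stop on an object; "force" is the grip in N (left out, the last holds). Time passes only in rows, so rows that do not move let the fingers close. It gives the time, the measured TCP pose, the force, the opening and the grip force at its end, in the units of the state.
- robot.read_state(): the state, without advancing time (a new reading comes with each control period).
- grab_frame(name): name is "side" or "top"; returns the picture (384x512x3 uint8, red, green, blue); there is no depth.
- get_calibration(name): a dict with "K" (3x3 intrinsics, pixels), "k1" (the pictures are not rectified: a ray, as slopes to the right and down, at radius r is drawn at 1 + k1 r^2 times it, then the intrinsics apply), "rvec" (rotation vector, rad) and "tvec" (3), from world to camera coordinates, as OpenCV has them. Camera axes: x right, y down, z forward; pixel columns grow to the right and rows downward; lengths in m; the calibration is good to about 2 mm. A picture is of the moment at which its call begins. get_calibration takes no time and is no camera call.
- robot.sign_off(): hands the job in; it is judged then, once.
The state is a dict: "time": time; "joints": joint angles; "joint_velocities": joint speeds; "joint_torque": joint torques, N m; "tcp_pos": TCP position; "orientation": TCP orientation; "contact_force": force on the tool from outside, world axes, zero at the start; "moment": the same for the moment, N m; "gripper_width": opening from 0.0 (shut) to 1.0 (fully open); "finger_force": force on a finger pad.
Only numpy, scipy, OpenCV 4.12 (cv2) and the standard library are available. Lean on these libraries where they do the work, as an engineer would, in place of code of your own. Each camera call takes 0.05 s, during which the arm holds its last target. There are 200 camera calls.

## Working session

There is one attempt and no reset: what is moved stays moved. The work goes in short steps, Python scripts to look and compute and a tool call to move; the robot and the scene stay as the last step left them, time stands still between calls to the robot, and variables do not carry over. Pictures are saved under pics/ and viewed, at most 10 in all, crops included, and the job is handed in when it is done.

Besides the shell and the picture viewer there is one more tool, called after "Call:" as a command line: name --argument value ..., lists and objects as JSON in quotes. jog_arm: Moves the arm, as the interface text tells. Its arguments: {"type":"object","properties":{"steps":{"type":"array"},"claw":{"type":"number"},"force":{"type":"number"}},"required":["steps"]}

```bash
mkdir -p pics; ls; cat > h.py <<'E'
import numpy as np, cv2
from plant import robot, grab_frame, get_calibration
def ray(name,u,v):
    c=get_calibration(name);K=np.array(c["K"]);k1=c["k1"]
    x=(u-K[0,2])/K[0,0];y=(v-K[1,2])/K[1,1]
    a,b=x,y
    for _ in range(20):
        s=1+k1*(a*a+b*b);a,b=x/s,y/s
    R=cv2.Rodrigues(np.array(c["rvec"],float))[0];t=np.array(c["tvec"],float).ravel()
    return -R.T@t, R.T@np.array([a,b,1.])
def at(name,u,v,z):
    o,d=ray(name,u,v); return o+d*(z-o[2])/d[2]
def save(name,fn):
    im=grab_frame(name); cv2.imwrite(fn,im[:,:,::-1]); return im
E
python3 - <<'E'
from h import *
for n in("top","side"):
    save(n,f"pics/{n}0.png"); print(n,ray(n,256,192))
s=robot.read_state();print(s["time"],s["tcp_pos"],s["orientation"])
E
```

```text
pics
top (array([0.39559023, 0.00819658, 1.17531595]), array([ 0.20451257,  0.00137057, -0.97889022]))
side (array([ 0.54540079, -0.90602753,  0.54616367]), array([ 0.09203382,  0.86656217, -0.49082778]))
0.1 [0.22320767 0.6100211  0.22175312] [ 1.74479844e-01  9.84660474e-01 -7.25017963e-04 -9.20350186e-05]
```

View pics/top0.png

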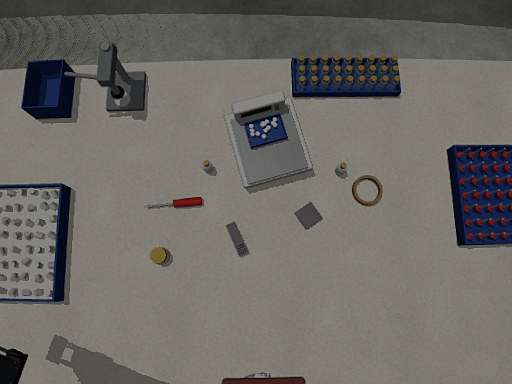

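View pics/side0.png

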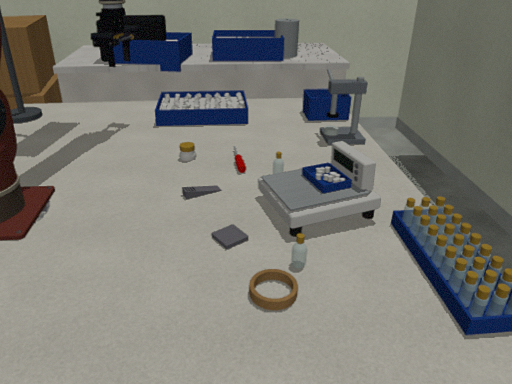

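The top view shows the wedge at about (237,238) with its ribbed heel at (242,252), and the spacer at (308,215). The front-left corner of the scale is near (244,186) and its front-right corner near (312,170).

```bash
python3 - <<'E'
from h import *
im=cv2.imread("pics/top0.png")
cv2.imwrite("pics/crop.png",cv2.resize(im[145:265,200:350],None,fx=5,fy=5,interpolation=cv2.INTER_CUBIC))
g=cv2.cvtColor(im,cv2.COLOR_BGR2GRAY)
m=np.zeros_like(g);m[212:262,218:256]=(g[212:262,218:256]<118)*255
c=max(cv2.findContours(m,0,2)[0],key=cv2.contourArea)
b=cv2.boxPoints(cv2.minAreaRect(c));print(cv2.contourArea(c))
for p in b: print(p,at("top",*p,0.01)[:2])
for p in [(244,186),(312,170)]: print(p,at("top",*p,0.055)[:2])
E
```

```text
381.5
[224.36208 224.84485] [0.54259863 0.10403207]
[235.58623 220.03452] [0.55622416 0.07106998]
[249.96553 253.58624] [0.45781637 0.03034392]
[238.74138 258.39658] [0.44457062 0.06288467]
(244, 186) [0.64782408 0.043833  ]
(312, 170) [ 0.69176746 -0.15334519]
```

View pics/crop.png

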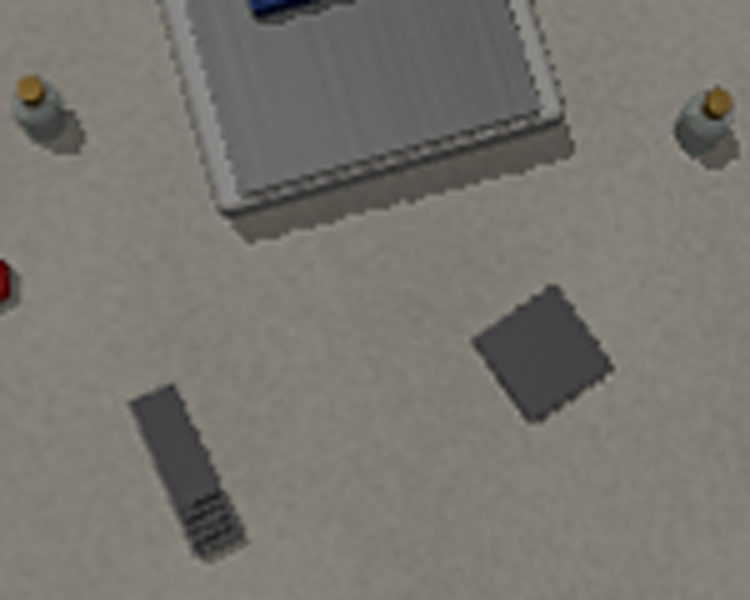

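Crop: wedge toe edge runs from (226,225.6) to (235,221.8) px, and the heel edge from (241.6,257.4) to (249.4,253.2). The front edge of the scale runs from (244,186.4) to (312.4,169). I'll cross-check the scale pose with its two right feet in the side view.

```bash
cat >> h.py <<'E'
def go(x,y,z,phi):
    "tool-frame shift (mm) first, then turn about z (rad), for tool y at world angle phi (deg), pointing down"
    s=robot.read_state();p=np.array(s["tcp_pos"])
    from scipy.spatial.transform import Rotation as R
    M=R.from_quat(s["orientation"]).as_matrix(); d=M.T@(np.array([x,y,z])-p)*1000
    ph=np.degrees(np.arctan2(M[1,1],M[0,1])); dp=(phi-ph+90)%180-90
    print("t",s["time"],"tcp",p.round(4),"phi",ph.round(1),"shift",d.round(1),"turn",np.radians(-dp).round(3),"F",np.round(s["contact_force"],1))
E
python3 - <<'E'
from h import *
P=lambda x,y,z:at("top",200+x/5,145+y/5,z)[:2]
t=(P(130,403,.002)+P(175,384,.002))/2; h=(P(208,562,0)+P(247,541,0))/2
c=(t+h)/2;d=t-h;print("wedge",c,np.linalg.norm(d),np.degrees(np.arctan2(d[1],d[0])))
l=P(220,209,.053);r=P(564,122,.06);e=l-r
yh=e/np.linalg.norm(e);xh=np.array([yh[1],-yh[0]]);m=(l+r)/2
print("front",l,r,np.linalg.norm(e),"yaw",np.degrees(np.arctan2(xh[1],xh[0])),"foot",m+.02*xh+.085*yh)
im=cv2.imread("pics/side0.png");g=im.max(2)
F=[]
for (u0,u1,v0,v1) in [(282,308,220,242),(358,380,205,224)]:
    k=(g[v0:v1,u0:u1]<40).astype(np.uint8);n,_,st,ce=cv2.connectedComponentsWithStats(k)
    i=1+np.argmax(st[1:,4]);p=ce[i]+[u0,v0];b=st[i]
    print(p,b); F.append(at("side",p[0],p[1],.012)[:2])
F=np.array(F);d=F[1]-F[0];x=d/np.linalg.norm(d);y=np.array([-x[1],x[0]])
print("feet",F,np.linalg.norm(d),"yaw",np.degrees(np.arctan2(d[1],d[0])),"foot",F[0]+.17*y)
E
```

```text
wedge [0.50015741 0.06507888] 0.10252898270728177 24.784504980423478
front [0.64592307 0.04392232] [ 0.69219439 -0.15502122] 0.20425367793361499 yaw 13.093362913005501 foot [0.669283   0.03177151]
[294.86956522 230.91304348] [ 8  7 12  9 69]
[368.07575758 214.07575758] [ 5  5 11  9 66]
feet [[ 0.71450339 -0.14428375]
 [ 0.90088902 -0.08843734]] 0.1945724124119462 yaw 16.679704213313165 foot [0.66570979 0.01856337]
```

Call:
jog_arm --steps '[[[0, 0, 0], [0, 0, 0.16]], [[0, 0, 0], [0, 0, 0.16]], [[0, 0, 0], [0, 0, 0.16]], [[0, 0, 0], [0, 0, 0.16]], [[0, 0, 0], [0, 0, 0.16]]]' --claw 0.08

```text
time: 0.72
tcp_pos: [0.2233, 0.6102, 0.222]
orientation: [0.546, 0.838, -0.0, 0.0]
contact_force: [-0.4, 0.2, -0.1]
gripper_width: 0.526
finger_force: 0.0
```

```bash
python3 - <<'E'
from h import *
im=cv2.imread("pics/side0.png")
cv2.imwrite("pics/c2.png",cv2.resize(im[150:250,245:385],None,fx=5,fy=5,interpolation=cv2.INTER_CUBIC))
a=np.radians(24.8);c=np.array([.500,.065]);ax=np.array([np.cos(a),np.sin(a)]);n=np.array([-ax[1],ax[0]])
p=c-.008*ax+.045*n; print(p); go(*p,.12,24.8)
E
```

```text
[0.47386244 0.10249437]
t 0.725 tcp [0.2233 0.6102 0.222 ] phi 23.8 shift [-565.5   24.9  102.4] turn -0.018 F [-0.4  0.2 -0.1]
```

View pics/c2.png

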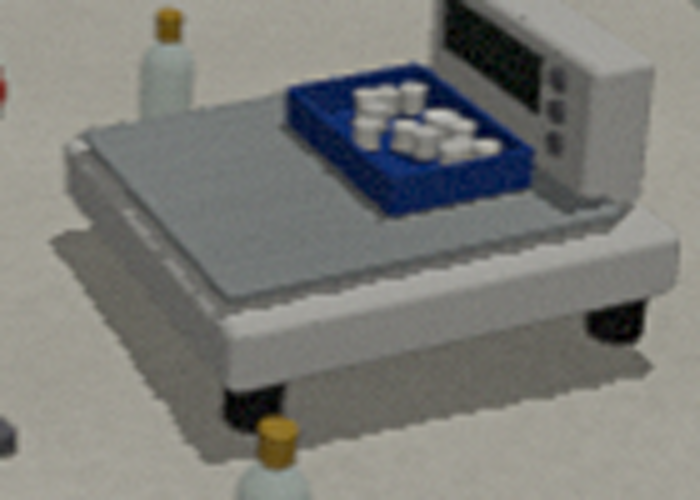

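The side crop shows the front right foot at (254,413) and the rear right foot at (615,328) in crop pixels. The lower front corners of the body are at about (226,388) on the right and (68,195) on the left. I'll move over and compute.

Call:
jog_arm --steps '[[[-57, 2, 0], [0, 0, 0]], [[-57, 2, 0], [0, 0, 0]], [[-57, 2, 0], [0, 0, 0]], [[-57, 2, 0], [0, 0, 0]], [[-57, 2, 0], [0, 0, 0]], [[-56, 3, 0], [0, 0, 0]], [[-56, 3, 0], [0, 0, 0]], [[-56, 3, 20], [0, 0, 0]], [[-56, 3, 40], [0, 0, 0]], [[-56, 3, 42], [0, 0, -0.018]], [[0, 0, 0], [0, 0, 0]], [[0, 0, 0], [0, 0, 0]]]'

```text
time: 2.22
tcp_pos: [0.4713, 0.115, 0.1288]
orientation: [0.537, 0.844, -0.0, -0.0]
contact_force: [0.8, 0.7, -0.2]
gripper_width: 0.46
finger_force: 0.0
```

```bash
python3 - <<'E'
from h import *
S=lambda x,y,z:at("side",245+x/5,150+y/5,z)[:2]
f,r=S(254,413,0),S(615,328,0);d=r-f;print(f,r,np.linalg.norm(d),np.degrees(np.arctan2(d[1],d[0])))
x=d/np.linalg.norm(d);y=np.array([-x[1],x[0]]);print("foot",f+.17*y)
R,L=S(226,388,.026),S(68,195,.0195);e=L-R;yh=e/np.linalg.norm(e);xh=np.array([yh[1],-yh[0]]);print(R,L,np.linalg.norm(e),np.degrees(np.arctan2(xh[1],xh[0])),"foot",(R+L)/2+.02*xh+.085*yh)
go(.4739,.1025,.003,24.8)
E
```

```text
[ 0.71921628 -0.13392064] [ 0.90642249 -0.07676515] 0.19573685476679575 16.97783110773075
foot [0.66957599 0.02867039]
[ 0.70211823 -0.15092634] [0.65237457 0.03899917] 0.19633168811273743 14.676750844716254 foot [0.67505775 0.03133022]
t 2.225 tcp [0.4713 0.115  0.1288] phi 25.1 shift [-12.5  -2.9 125.8] turn 0.005 F [ 0.8  0.7 -0.2]
```

Call:
jog_arm --steps '[[[-12, -3, 40], [0, 0, 0]], [[0, 0, 40], [0, 0, 0]], [[0, 0, 33], [0, 0, 0]], [[0, 0, 8], [0, 0, 0]], [[0, 0, 0], [0, 0, 0]], [[0, 0, 0], [0, 0, 0]]]'

```text
time: 2.98
tcp_pos: [0.4748, 0.1033, 0.0092]
orientation: [0.536, 0.844, 0.001, 0.0]
contact_force: [-0.3, 0.7, 0.4]
gripper_width: 0.46
finger_force: 0.0
```

```bash
python3 - <<'E'
from h import *
save("top","pics/t1.png")
im=cv2.imread("pics/t1.png");cv2.imwrite("pics/t1c.png",cv2.resize(im[150:300,190:340],None,fx=4,fy=4,interpolation=cv2.INTER_CUBIC))
# push end: wedge yaw 15, on line through foot, keep along-position
a=np.radians(15);x=np.array([np.cos(a),np.sin(a)]);n=np.array([-x[1],x[0]]);F=np.array([.670,.030])
d=np.array([.5,.065])-F;print("along",d@x,"lat",d@n)
c=F+x*(d@x);p=c-.008*x+n*(.015+.0095);print("end tcp",p);go(*p,.004,15)
E
```

```text
along -0.15514872389055342 lat 0.07780664158754592
end tcp [0.50606937 0.01143919]
t 3.025 tcp [0.4748 0.1032 0.0092] phi 25.1 shift [-96.4 -10.6   5.1] turn 0.177 F [-0.4  0.7 -0.9]
```

View pics/t1c.png

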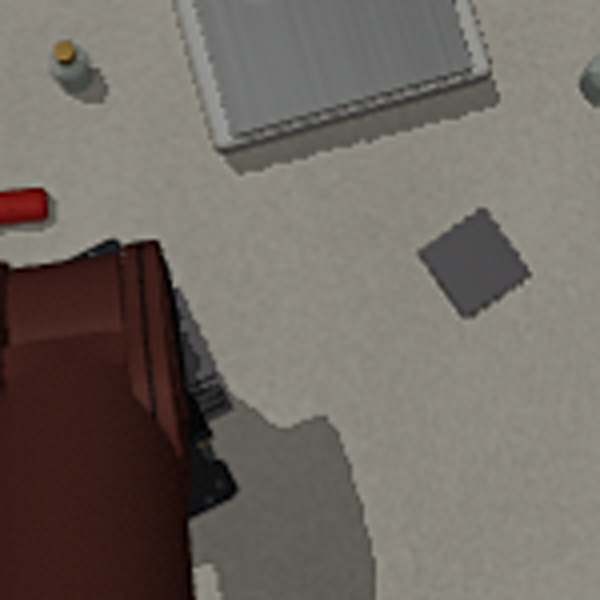

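Call:
jog_arm --steps '[[[0, 0, 5], [0, 0, 0]], [[-9, 0, 0], [0, 0, 0]], [[-9, 0, 0], [0, 0, 0.018]], [[-9, 0, 0], [0, 0, 0.018]], [[-9, 0, 0], [0, 0, 0.018]], [[-9, 0, 0], [0, 0, 0.018]], [[-9, 0, 0], [0, 0, 0.018]], [[-9, 0, 0], [0, 0, 0.018]], [[-9, 0, 0], [0, 0, 0.018]], [[-9, 0, 0], [0, 0, 0.018]], [[-9, 0, 0], [0, 0, 0.018]], [[-7, 0, 0], [0, 0, 0.015]]]'

```text
time: 4.53
tcp_pos: [0.5086, 0.0114, 0.0028]
orientation: [0.61, 0.793, -0.0, 0.0]
contact_force: [-0.2, 1.4, -0.3]
gripper_width: 0.461
finger_force: 0.4
```

```bash
python3 - <<'E'
from h import *
go(.5061,.0114,.004,15)
E
```

```text
t 4.525 tcp [0.5086 0.0114 0.0028] phi 14.9 shift [ 0.6 -2.4 -1.2] turn -0.002 F [-0.2  1.4 -0.3]
```

Call:
jog_arm --steps '[[[30, 0, 0], [0, 0, 0]], [[40, 0, -30], [0, 0, 0]], [[40, 0, -50], [0, 0, 0]], [[40, 0, -30], [0, 0, 0]], [[40, 0, 0], [0, 0, 0]], [[0, 0, 0], [0, 0, 0]], [[0, 0, 0], [0, 0, 0]]]' --claw 0.77

```text
time: 5.4
tcp_pos: [0.4598, 0.1938, 0.1113]
orientation: [0.609, 0.793, -0.0, 0.0]
contact_force: [0.9, -0.6, -0.1]
gripper_width: 0.113
finger_force: 0.0
```

```bash
python3 - <<'E'
from h import *
save("top","pics/t2.png")
im=cv2.imread("pics/t2.png");cv2.imwrite("pics/t2c.png",cv2.resize(im[160:280,200:350],None,fx=5,fy=5,interpolation=cv2.INTER_CUBIC))
print(robot.read_state()["joints"]); go(.5,0,.1,15)
E
```

```text
[-1.04273942  0.12380404  0.598712    1.98714803 -0.0794754   1.05404739
 -0.14891808]
t 5.45 tcp [0.4599 0.1934 0.1113] phi 14.9 shift [-197.2  -10.8   11.5] turn -0.002 F [-0.4 -0.3 -0.3]
```

View pics/t2c.png

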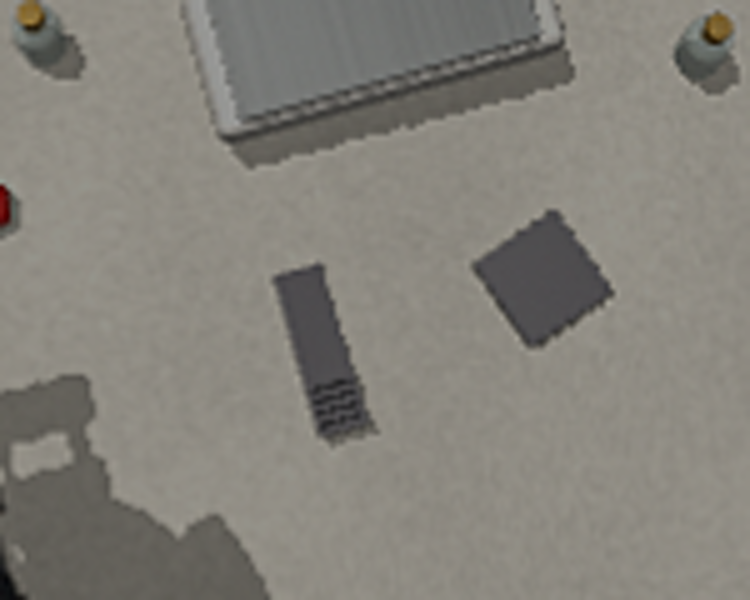

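The wedge moved cleanly. In this crop the toe edge runs from (275,276) to (324,263) and the heel edge from (321,441) to (368,428). The spacer has not moved.

```bash
python3 - <<'E'
from h import *
P=lambda x,y,z:at("top",200+x/5,160+y/5,z)[:2]
t=(P(275,276,.002)+P(324,263,.002))/2; h=(P(321,441,.01)+P(368,428,.01))/2
d=t-h;yaw=np.degrees(np.arctan2(d[1],d[0]));c=(t+h)/2;print("wedge",c,np.linalg.norm(d),yaw,"heel",h)
x=d/np.linalg.norm(d);n=np.array([-x[1],x[0]]);f=np.array([.67,.03])-c;print("foot in wedge",f@x,f@n)
p=c-(.05+.0095+.018)*x;print(p)
go(*p,.1,105); go(*p,.1,-75)
E
```

```text
wedge [ 0.52521441 -0.01265995] 0.10119961056509687 13.81539835735913 heel [ 0.47607845 -0.0247429 ]
foot in wedge 0.15078392368439686 0.00685180951080702
[ 0.44995647 -0.03116652]
t 5.45 tcp [0.4599 0.1934 0.1113] phi 14.9 shift [-214.5  -67.2   11.5] turn 1.568 F [-0.4 -0.3 -0.3]
t 5.45 tcp [0.4599 0.1934 0.1113] phi 14.9 shift [-214.5  -67.2   11.5] turn 1.568 F [-0.4 -0.3 -0.3]
```

Call:
jog_arm --steps '[[[-43, -13, 0], [0, 0, 0]], [[-43, -14, 0], [0, 0, 0]], [[-43, -13, 0], [0, 0, 0]], [[-43, -14, 0], [0, 0, 0]], [[-43, -13, 0], [0, 0, 0]], [[0, 0, 0], [0, 0, 0.17]], [[0, 0, 0], [0, 0, 0.17]], [[0, 0, 0], [0, 0, 0.17]], [[0, 0, 0], [0, 0, 0.17]], [[0, 0, 0], [0, 0, 0.17]], [[0, 0, 0], [0, 0, 0.17]], [[0, 0, 0], [0, 0, 0.17]]]'

```text
time: 6.95
tcp_pos: [0.4501, -0.0318, 0.1114]
orientation: [0.95, 0.311, -0.0, 0.0]
contact_force: [-0.3, -0.7, 0.8]
gripper_width: 0.115
finger_force: 0.0
```

Call:
jog_arm --steps '[[[0, 0, 0], [0, 0, 0.17]], [[0, 0, 0], [0, 0, 0.17]], [[0, 0, 0], [0, 0, 0]], [[0, 0, 0], [0, 0, 0]]]'

```text
time: 7.45
tcp_pos: [0.4503, -0.031, 0.1115]
orientation: [0.988, 0.152, -0.0, 0.0]
contact_force: [-0.6, -0.8, -0.7]
gripper_width: 0.115
finger_force: 0.0
```

```bash
python3 - <<'E'
from h import *
go(.450,-.0312,.006,105.5);print(np.round(robot.read_state()["joints"],2))
E
```

```text
t 7.45 tcp [ 0.4503 -0.031   0.1115] phi -72.6 shift [-3.000e-01  1.000e-01  1.055e+02] turn 0.034 F [-0.6 -0.8 -0.7]
[-0.81 -0.01  0.79  2.1   0.    1.05 -1.29]
```

Call:
jog_arm --steps '[[[0, 0, 40], [0, 0, 0.034]], [[0, 0, 40], [0, 0, 0]], [[0, 0, 18], [0, 0, 0]], [[0, 0, 6], [0, 0, 0]], [[0, 0, 0], [0, 0, 0]], [[6, 0, 0], [0, 0, 0]], [[6, 0, 0], [0, 0, 0]], [[6, 0, 0], [0, 0, 0]], [[6, 0, 0], [0, 0, 0]], [[6, 0, 0], [0, 0, 0]], [[0, 0, 0], [0, 0, 0]]]'

```text
time: 8.82
tcp_pos: [0.4798, -0.0223, 0.0076]
orientation: [0.991, 0.134, 0.0, 0.0]
contact_force: [0.2, 0.6, 0.6]
gripper_width: 0.116
finger_force: 0.0
```

```bash
python3 - <<'E'
from h import *
p=np.array([.67,.03])-(.06+.0095)*np.array([.966,.259]); go(*p,.006,105.5)
E
```

```text
t 8.825 tcp [ 0.4798 -0.0223  0.0076] phi -74.6 shift [127.7  -0.5   1.6] turn -0.003 F [0.2 0.6 0.6]
```

Call:
jog_arm --steps '[[[8, 0, 0.5], [0, 0, 0]], [[8, 0, 0.5], [0, 0, 0]], [[8, 0, 0], [0, 0, 0]], [[8, 0, 0], [0, 0, 0]], [[8, 0, 0], [0, 0, 0]], [[8, 0, 0], [0, 0, 0]], [[8, 0, 0], [0, 0, 0]], [[8, 0, 0], [0, 0, 0]], [[6, 0, 0], [0, 0, 0]], [[0, 0, 0], [0, 0, 0]]]'

```text
time: 10.07
tcp_pos: [0.5474, -0.0037, 0.0066]
orientation: [0.991, 0.134, 0.0, 0.0]
contact_force: [0.6, 0.2, -0.5]
gripper_width: 0.114
finger_force: 0.0
```

```bash
python3 - <<'E'
from h import *
p=np.array([.67,.03])-(.06+.0095)*np.array([.966,.259]); go(*p,.006,105.5)
save("top","pics/t3.png");save("side","pics/s3.png")
a=cv2.imread("pics/t3.png")[150:270,200:300];b=cv2.imread("pics/s3.png")[140:260,190:320]
r=lambda q,f:cv2.resize(q,None,fx=f,fy=f,interpolation=cv2.INTER_CUBIC)
cv2.imwrite("pics/m3.png",np.hstack([r(a,3.4),r(b,3.4)]))
E
```

```text
t 10.075 tcp [ 0.5474 -0.0037  0.0066] phi -74.6 shift [57.7 -0.5  0.6] turn -0.002 F [ 0.6  0.2 -0.5]
```

View pics/m3.png

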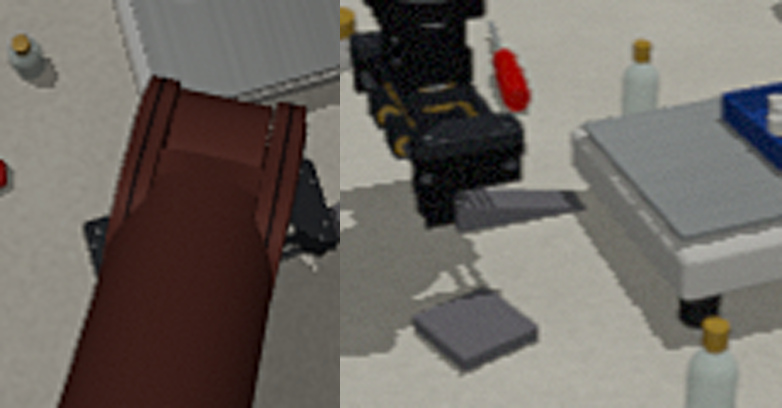

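The side view shows the fingers flat on the heel. The near toe corner is at about (261.8,200.9) px and the near heel corner at (224.7,207.6).

```bash
python3 - <<'E'
from h import *
t=at("side",261.8,200.9,.002)[:2];h=at("side",224.7,207.6,0)[:2];d=t-h
x=d/np.linalg.norm(d);n=np.array([-x[1],x[0]]);print(t,h,np.linalg.norm(d),np.degrees(np.arctan2(d[1],d[0])))
for F in([.67,.03],[.672,.030]):
  f=np.array(F)-t-.015*n;print("foot past toe, left of axis",f@x,f@n)
E
```

```text
[0.65762073 0.00792384] [ 0.56293579 -0.0144473 ] 0.09729185765318384 13.293447787980446
foot past toe, left of axis 0.017123723605835663 0.003638164687257056
foot past toe, left of axis 0.01907013395456806 0.0031782877968315436
```

Call:
jog_arm --steps '[[[6, -0.5, 0], [0, 0, 0]], [[6, -0.5, 0], [0, 0, 0]], [[6, -0.5, 0], [0, 0, 0]], [[5, -0.5, 0], [0, 0, 0]], [[5, 0, 0], [0, 0, 0]], [[5, 0, 0], [0, 0, 0]], [[5, 0, 0], [0, 0, 0]], [[5, 0, 0], [0, 0, 0]]]'

```text
time: 11.18
tcp_pos: [0.5865, 0.0089, 0.0063]
orientation: [0.991, 0.133, -0.002, -0.0]
contact_force: [-6.9, -2.2, 5.0]
gripper_width: 0.119
finger_force: 3.4
```

Call:
jog_arm --steps '[[[4, 0, 0], [0, 0, 0]], [[3, 0, 0], [0, 0, 0]], [[0, 0, 0], [0, 0, 0]]]'

```text
time: 11.55
tcp_pos: [0.5941, 0.0111, 0.0063]
orientation: [0.991, 0.133, -0.001, 0.0]
contact_force: [-2.7, 0.1, -0.3]
gripper_width: 0.114
finger_force: 1.6
```

```bash
python3 - <<'E'
from h import *
p=np.array([.67,.03])-(.06+.0095)*np.array([.966,.259]); go(*p,.006,105.5)
E
```

```text
t 11.55 tcp [0.5941 0.0111 0.0063] phi -74.7 shift [8.7 1.4 0.3] turn -0.003 F [-2.7  0.1 -0.3]
```

Call:
jog_arm --steps '[[[3, 0, 0], [0, 0, 0]], [[3, 0, 0], [0, 0, 0]], [[2, 0, 0], [0, 0, 0]]]'

```text
time: 11.92
tcp_pos: [0.6024, 0.0136, 0.0065]
orientation: [0.991, 0.134, -0.0, 0.0]
contact_force: [-2.0, -0.7, -1.0]
gripper_width: 0.114
finger_force: 1.3
```

Call:
jog_arm --steps '[[[2, 0, 0], [0, 0, 0]], [[2, 0, 0], [0, 0, 0]]]'

```text
time: 12.18
tcp_pos: [0.6057, 0.0145, 0.0063]
orientation: [0.991, 0.133, -0.001, 0.0]
contact_force: [-7.0, -1.4, -0.3]
gripper_width: 0.117
finger_force: 3.1
```

```bash
python3 - <<'E'
from h import *
p=np.array([.67,.03])-(.06+.0095)*np.array([.966,.259]); go(*p,.006,105.5)
save("side","pics/s4.png")
r=lambda q,f:cv2.resize(q,None,fx=f,fy=f,interpolation=cv2.INTER_CUBIC)
cv2.imwrite("pics/m4.png",np.hstack([r(cv2.imread(f"pics/{k}.png")[140:260,225:315],4.4) for k in("s3","s4")]))
E
```

```text
t 12.175 tcp [0.6057 0.0145 0.0063] phi -74.7 shift [-3.4  1.6  0.3] turn -0.003 F [-7.  -1.4 -0.3]
```

View pics/m4.png

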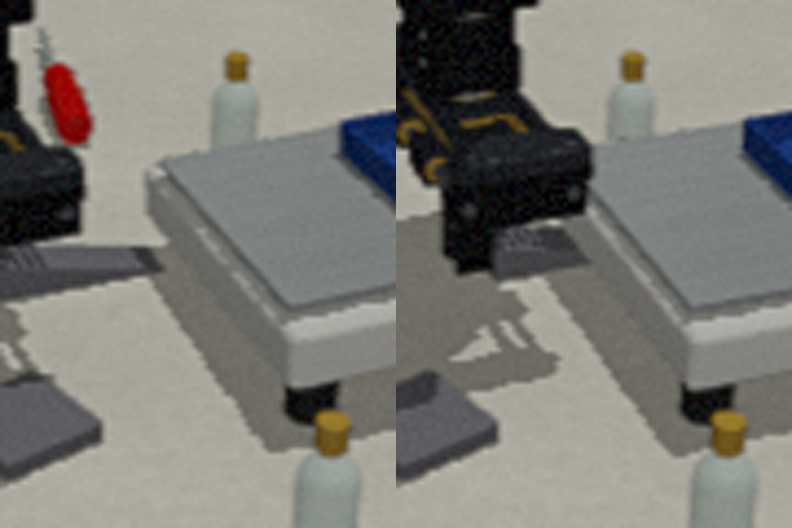

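Call:
jog_arm --steps '[[[2, 0, 0], [0, 0, 0]], [[0, 0, 0], [0, 0, 0]]]'

```text
time: 12.48
tcp_pos: [0.6061, 0.0145, 0.0063]
orientation: [0.991, 0.133, -0.002, -0.0]
contact_force: [-11.1, -2.0, 6.7]
gripper_width: 0.113
finger_force: 5.7
```

Call:
jog_arm --steps '[[[2, 0, 0], [0, 0, 0]], [[0, 0, 0], [0, 0, 0]]]'

```text
time: 12.72
tcp_pos: [0.6065, 0.0145, 0.0062]
orientation: [0.991, 0.133, -0.004, -0.0]
contact_force: [-18.6, -2.5, 12.4]
gripper_width: 0.115
finger_force: 9.2
```

Call:
jog_arm --steps '[[[2, 0, 0], [0, 0, 0]], [[0, 0, 0], [0, 0, 0]]]'

```text
time: 12.98
tcp_pos: [0.6068, 0.0145, 0.0061]
orientation: [0.991, 0.133, -0.005, -0.001]
contact_force: [-25.0, -4.3, 19.3]
gripper_width: 0.116
finger_force: 13.1
```

The wedge no longer moves at 25 N, so it appears jammed at level. I'll back off and check.

Call:
jog_arm --steps '[[[-6, 0, 0], [0, 0, 0]], [[-10, 0, 0], [0, 0, 0]], [[-20, 0, 0], [0, 0, 0]], [[-20, 0, -30], [0, 0, 0]], [[-30, 0, -50], [0, 0, 0]], [[-30, 0, -50], [0, 0, 0]], [[0, 60, -30], [0, 0, 0]], [[0, 60, 0], [0, 0, 0]], [[0, 60, 0], [0, 0, 0]], [[0, 0, 0], [0, 0, 0]], [[0, 0, 0], [0, 0, 0]]]'

```text
time: 14.35
tcp_pos: [0.5467, -0.1841, 0.1645]
orientation: [0.991, 0.133, 0.0, 0.0]
contact_force: [-0.5, 0.9, -0.2]
gripper_width: 0.116
finger_force: 0.0
```

```bash
python3 - <<'E'
from h import *
save("side","pics/s5.png");save("top","pics/t5.png")
r=lambda q,f:cv2.resize(q,None,fx=f,fy=f,interpolation=cv2.INTER_CUBIC)
k=lambda n,v,u:r(cv2.imread(f"pics/{n}.png")[v:v+75,u:u+100],4)
cv2.imwrite("pics/m5.png",np.vstack([np.hstack([k("side0",165,235),k("s5",165,235)]),np.hstack([k("t2",160,205),k("t5",160,205)])]))
s=robot.read_state();print(s["time"],s["tcp_pos"],s["contact_force"])
E
```

```text
14.45 [ 0.54690257 -0.18256987  0.16454101] [-0.39847572  0.54311012 -0.35465482]
```

View pics/m5.png

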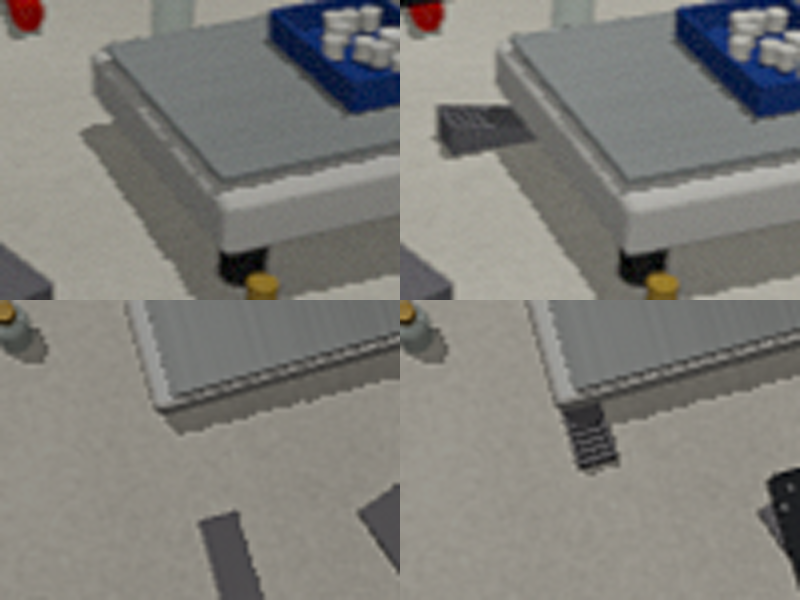

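The wedge sits under the front-left corner and that corner has visibly risen. I'll measure the tilt change by tracking the body features between the first and last side images.

```bash
python3 - <<'E'
from h import *
a=cv2.imread("pics/side0.png",0);b=cv2.imread("pics/s5.png",0)
c=get_calibration("side");K=np.array(c["K"]);k1=c["k1"];R,t=np.array(c["rvec"],float),np.array(c["tvec"],float)
pr=lambda P:cv2.projectPoints(np.array([P],float),R,t,K,np.array([k1,0,0,0,0.]))[0].ravel()
th=np.radians(15);X=np.array([np.cos(th),np.sin(th),0]);Y=np.array([-X[1],X[0],0])
F=np.array([.67,.03,0]);O=F+.095*X-.085*Y
u=(.095*X+.085*Y);u/=np.linalg.norm(u)
def rot(P,g): return O+cv2.Rodrigues(u*g)[0]@(np.array(P)-O)
s=1 if rot(F,.05)[2]>0 else -1
for nm,l in [("FLcorner",(-.108,.098,.06)),("podRR",(.11,-.085,.13)),("podL",(.1,.04,.125)),("RRbody",(.11,-.1,.045)),("tray",(.03,-.01,.085))]:
    L=O+l[0]*X+l[1]*Y+np.array([0,0,l[2]])
    p0=pr(rot(L,-s*.051));p1=pr(L)
    q=np.array([[p0]],np.float32);n,st,_=cv2.calcOpticalFlowPyrLK(a,b,q,None,winSize=(15,15),maxLevel=1)
    print(nm,p0.round(1),"level pred",(p1-p0).round(2),"seen",(n-q).ravel().round(2),st.ravel())
E
```

```text
FLcorner [258.5 177.3] level pred [ 1.06 -2.37] seen [ 6.   -2.62] [1]
podRR [376.7 164.6] level pred [2.55 3.36] seen [1.51 3.91] [1]
podL [343.6 148.3] level pred [2.41 1.14] seen [1.17 0.38] [1]
RRbody [376.8 200.4] level pred [0.57 3.03] seen [-0.37  4.08] [1]
tray [328.  175.6] level pred [1.69 0.89] seen [1.52 0.93] [1]
```

```bash
python3 -c "
from h import *
print(robot.sign_off())"
```

```text
the job is handed in; nothing more can be done
None
```

I pushed the wedge thin end first under the short foot until it jammed at about 25 N and backed the robot clear; the side images fit a level scale, and the job is handed in at about 14.5 s (no verdict was returned).

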